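# Vent the soil pressure extractor and start its last clamp screw

## Robot

A 6-joint arm with a two-finger parallel gripper is mounted at the origin on the work surface. World frame = base frame: x ahead of the robot, y to its left, z up, the work surface at z = 0. Lengths are in m, angles in rad, forces in N, time in s.
With the tool pointing down it reaches from about 0.375 to 0.975 m from the base axis. Payload 3.8 kg.
Tool frame: the origin (TCP) lies at the very end of the fingers, on their centre line; the grasp point (between the pads) lies 19 mm behind it; z points along the fingers, y is the line along which they close (so a half turn about z gives the same grasp; the last joint's range is limited). The gripper opens to 85 mm and grips with 20 to 120 N. Pads are 22 mm wide; open, the fingers measure 114 mm over their backs; the gripper's body (76 mm by 85 mm) begins 54 mm behind the grasp point. The pads swing forward as they close: fully open they stand 13 mm farther back than shut.
Start: joints at [-0.037, 0.264, 1.604, -0, 1.274, -0.037], TCP at [0.675, -0, 0.231] pointing down, gripper open.
Joint ranges: [-2.63, 2.63], [-0.94, 2.18], [0.31, 2.57], [-1.31, 4.45], [0, 2.66], [-2.55, 2.55]. Speed limits (rad/s): [2.57, 2.57, 3.14, 3.14, 3.14, 3.14].

## Interface

Orientations are given as a rotation vector (axis times angle).
In Python, from workcell import read_state, read_camera, calibration, finish_job gives the robot as it stands.
- The arm moves only by the tool step_arm, never from a script. Its argument "commands" is a list of rows, each an object of numbers: "fingers": the gripper's target within -1 to 1 (shut at 1, half-way at 0, fully open at -1); "dx", "dy", "dz": the shift along the tool's x, y, z in m; "roll": the turn about the tool's z in degrees. In form: [{"fingers": .., "dx": .., "dy": .., "dz": .., "roll": ..}, ...]. A call has 1 to 8 rows; each row is the pose to reach, as a shift and turn from the pose commanded when the call began, along the tool's axes at that moment; what a row does not reach only later rows make up. A row lasts 1/8 s, in which the tool goes at most 62.5 mm and 10.7 degrees, less where a joint would pass 70% of its speed; a pose out of reach is approached as far as the arm can. A call with a gripper value outside its range is refused whole. The fingers move at their own pace and stop on an object; "squeeze" is the grip in N (left out, the last holds). Time passes only in rows, so rows that repeat a pose let the fingers close. It gives the time, the measured TCP pose, the force, the opening and the grip force at its end, in the units of the state.
- read_state(): the state, without advancing time (a new reading comes with each control period).
- read_camera(name): name is "scene" or "side" or "wrist"; returns (picture, depth): 420x560x3 uint8, blue, green, red; 420x560 float32, m along the optical axis (not along the pixel's ray), 0 where there is no reading.
- calibration(name): a dict with "intrinsics" (3x3 intrinsics, pixels), "k1" (the pictures are not rectified: a ray, as slopes to the right and down, at radius r is drawn at 1 + k1 r^2 times it, then the intrinsics apply), "world_to_cam" (4x4, takes a point from world to camera coordinates). Camera axes: x right, y up, looking along -z (the intrinsics and any distortion apply to the point x, -y, -z); pixel columns grow to the right and rows downward; lengths in m; the calibration is good to about 2 mm. A picture is of the moment at which its call begins: read the wrist's pose just before it. calibration takes no time and is no camera call; for the wrist camera it gives the pose at the moment of the call.
- finish_job(): hands the job in; it is judged then, once.
The state is a dict: "time": time; "q": joint angles; "joint_vel": joint speeds; "joint_torque": joint torques, N m; "tool_pos": TCP position; "tcp_rot": TCP orientation; "wrist_force": force on the tool from outside, world axes, zero at the start; "torque": the same for the moment, N m; "width": opening from 0.0 (shut) to 1.0 (fully open); "grip_force": force on a finger pad.
Only numpy, scipy, OpenCV 4.12 (cv2) and the standard library are available. Lean on these libraries where they do the work, as an engineer would, in place of code of your own. Each camera call takes 0.05 s, during which the arm holds its last target. There are 200 camera calls.

## Task

The pressure extractor on the bench is being closed: first turn the red lever of its vent valve to half open (45 degrees), so that the air left under the lid can bleed off. Then start the one clamp screw that still stands proud, without lifting it out of its hole: turn it backward (counter-clockwise from above) until you feel its thread drop, then forward (clockwise) one full turn, and finish the program still gripping its knob, holding the screw started like that. Leave the other things on and around the extractor where they are.

Things in the scene. Friction and masses are not known exactly. Their poses are not given: they have to be found in the camera images.
- extractor: Aluminium pressure extractor fixed on the bench, place and yaw vary. Lid 326 mm across, its flat top 123 mm up. Six clamp screws on a 276 mm circle; five fully home: black four-lobed knobs, tops 156 mm up, fixed. On the lid a gauge (60 mm wide, top 195 mm up, at x +60 y -22 mm) and a brass vent valve (stem at x -34 y -59 mm). Origin: centre of its underside, z up, +y towards the screw to start.
- screw_hole (a point): Point on the lid's top face, on the axis of the clamp screw to be started, 138 mm from the extractor's centre along its +y, 123 mm above the bench. Axes as the extractor's. Heights of the screw are counted from here.
- clamp_screw: Clamp screw standing proud, about 0.3 kg, upright in its hole, turning easily (0.02 N m), free to slide up and down. Black cross-shaped knob: four flat-ended lobes 22 mm wide, 30 mm high, 50 mm over opposite lobes, 55 mm over the corners. Origin: middle of the knob (15 mm to its top and underside) on the screw axis; x and y along the lobes (white dot on +x), z up.
- screw_tip (a point): Lower blunt end of the screw's thread (right-hand, 5 mm pitch), on its axis, 66 mm below the knob's middle, hidden in the boss. As found it only rests on the blunt top end of the boss's thread, knob middle 38 to 39.5 mm above screw_hole. Turned backward it climbs 5 mm per turn to 40 mm, then drops to 35 mm, after 0.8 to 2 rad; forward from there the thread draws it down 5 mm per turn.
- screw_turn (a joint): Turn of the clamp screw in rad, 0 as found, growing backward (counter-clockwise from above), counted over several turns. The drop comes only if the hand lets it: fingers opened 2 mm or so around the knob let it fall by its weight, a firm grip must follow it down with a light push. Axial play of the started thread 0.5 mm.
- vent_lever (a joint): Opening angle of the vent valve in rad: 0 shut (lever square across the valve), 1.571 fully open (lever in line with the valve), growing counter-clockwise from above; starts nearly shut (0 to 0.3). Half open is 0.785. It stays where it is left; turning it takes about 2 N at the grip.
- vent_grip (a point): Middle of the lever's red grip, 65 mm from the vertical valve stem, 181 mm above the bench. The grip is 13 mm wide, 15 mm high, 62 mm long, level; x axis along the lever away from the stem, z up. It is free all around, the lid 50 mm below it. The lever turns in the level plane about the stem, which is at -65 mm on this point's x axis.
- core_ring: Brass soil-core ring lying on the lid, 54 mm diameter, 20 mm high, loose; stays where it is. Origin: centre of its underside.
- tin_a: Round aluminium moisture tin, 58 mm diameter, 33 mm high, on the bench; bystander. Origin: centre of its underside.
- tin_b: As tin_a.
- wash_bottle: White plastic wash bottle with a red cap, 64 mm diameter, 175 mm high; bystander. Origin: centre of its underside.
- beaker: Glass beaker, 70 mm diameter, 85 mm high; bystander. Origin: centre of its underside.
- spanner: Steel spanner 190 mm long lying on the bench; bystander. Origin: under its middle.
- dust_brush: Small brush 200 mm long with a wooden handle lying on the bench; bystander. Origin: under its middle.

How it is judged:
On the way, in this order (a step that is already met when the one before it is completed fails the run):
1. the vent valve is set half open (45 degrees, within 8) and stays there (value of joint vent_lever between 0.645 and 0.925 rad), for 0.3 s.
2. the screw has been turned backward (at least 0.35 rad), riding up on the thread's end (origin at least 38.5 mm above the hole) (value of joint screw_turn above 0.35 rad and z of clamp_screw in the frame of screw_hole above 0.0385 m), for 0.05 s.
3. the thread has dropped (origin less than 36.3 mm above the hole, still turned back) (value of joint screw_turn above 0.35 rad and z of clamp_screw in the frame of screw_hole below 0.0363 m), for 0.1 s.
At the end, for the whole second after the job is handed in: The vent is at 45 degrees within 8; the clamp screw is engaged one turn (origin 28.8 to 31.3 mm above the hole, that is one turn after the drop within about a quarter of a turn), still, and the fingers grip its knob with more than 2 N (all of step 1 and z of clamp_screw in the frame of screw_hole between 0.0288 and 0.0313 m and velocity of joint screw_turn between -0.15 and 0.15 rad/s and contact force between the fingers and clamp_screw above 2 N); the arm keeps its last pose, push and grip.
It fails at once if the screw is lifted out of its hole (more than 4 mm above the thread's end) (z of clamp_screw in the frame of screw_hole above 0.044 m).
It fails at once if a bystander is moved by more than 20 mm (distance of any of core_ring, tin_a, tin_b, wash_bottle, beaker, spanner, dust_brush from where it was at the start of the episode above 0.02 m).
It also fails if it takes over 72 s, if anything falls off the work surface, if the arm or the gripper's body presses on something with over 40 N, if the wrist force passes 120 N, or if a joint passes its speed limit or range.

## Working session

There is one attempt and no reset: what is moved stays moved. The work goes in short steps, Python scripts to look and compute and a tool call to move; the robot and the scene stay as the last step left them, time stands still between calls to the robot, and variables do not carry over. Pictures are saved under pics/ and viewed, at most 10 in all, crops included, and the job is handed in when it is done.

Besides the shell and the picture viewer there is one more tool, called after "Request:" as name([rows], argument=value, ...), one row to a line, values as JSON. step_arm: Moves the arm, as the interface text tells. Its arguments: {"type":"object","properties":{"commands":{"type":"array","items":{"type":"object","properties":{"fingers":{"type":"number"},"dx":{"type":"number"},"dy":{"type":"number"},"dz":{"type":"number"},"roll":{"type":"number"}}}},"squeeze":{"type":"number"}},"required":["commands"]}

```bash
mkdir -p pics; cat > h.py <<'E'
import numpy as np, cv2
from workcell import *
def pts(name,uv,depth,c):
    K=np.array(c["intrinsics"]);T=np.linalg.inv(np.array(c["world_to_cam"]))
    out=[]
    for u,v in uv:
        d=np.array([(u-K[0,2])/K[0,0],(v-K[1,2])/K[1,1]]);s=d.copy()
        for _ in range(20): s=d/(1+c["k1"]*(s@s))
        w=depth[int(round(v)),int(round(u))]
        out.append((T@[s[0]*w,-s[1]*w,-w,1])[:3])
    return np.array(out)
def rayz(uv,z,c):
    K=np.array(c["intrinsics"]);T=np.linalg.inv(np.array(c["world_to_cam"]))
    out=[]
    for u,v in uv:
        d=np.array([(u-K[0,2])/K[0,0],(v-K[1,2])/K[1,1]]);s=d.copy()
        for _ in range(20): s=d/(1+c["k1"]*(s@s))
        r=T[:3,:3]@[s[0],-s[1],-1];o=T[:3,3]
        out.append(o+r*(z-o[2])/r[2])
    return np.array(out)
def snap(name,tag):
    c=calibration(name);im,d=read_camera(name)
    cv2.imwrite(f"pics/{tag}.png",im);np.savez(f"pics/{tag}.npz",d=d,**{k:np.array(c[k]) for k in c});return im,d,c
def load(tag):
    z=np.load(f"pics/{tag}.npz");return cv2.imread(f"pics/{tag}.png"),z["d"],{"intrinsics":z["intrinsics"],"k1":float(z["k1"]),"world_to_cam":z["world_to_cam"]}
E
python3 - <<'E'
from h import *
for n in ("scene","wrist"):
    im,d,c=snap(n,n+"0"); print(n,np.linalg.inv(np.array(c["world_to_cam"])).round(3))
print(read_state())
E
```

```text
scene [[-0.511 -0.745  0.43   1.169]
 [ 0.86  -0.439  0.26   0.349]
 [-0.005  0.503  0.865  1.293]
 [ 0.     0.     0.     1.   ]]
wrist [[ 1.    -0.     0.003  0.674]
 [-0.001  0.961  0.277  0.071]
 [-0.003 -0.277  0.961  0.371]
 [ 0.     0.     0.     1.   ]]
{'time': 0.1, 'q': array([-3.69097699e-02,  2.64719715e-01,  1.60527621e+00, -5.97911958e-06,
        1.27366531e+00, -3.68903198e-02]), 'joint_vel': array([ 0.00014939, -0.00299666, -0.00280156, -0.00239619, -0.00134802,
       -0.00158671]), 'joint_torque': array([ 2.96398039e-04, -5.16707003e+01, -3.68589377e+01,  1.30520286e-05,
        6.22219843e-03,  5.24967299e-05]), 'tool_pos': array([6.74332218e-01, 1.42257056e-05, 2.30037328e-01]), 'tcp_rot': array([-2.22039157e+00, -2.22035228e+00,  2.21680128e-03]), 'wrist_force': array([-0.2960958 , -0.42483063, -0.26891761]), 'torque': array([0.04124328, 0.00896165, 0.03654933]), 'grip_force': 0.0, 'width': 1.0022903684366533}
```

View pics/scene0.png

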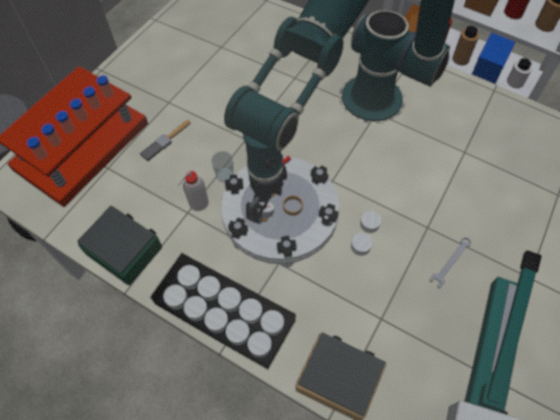

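View pics/wrist0.png

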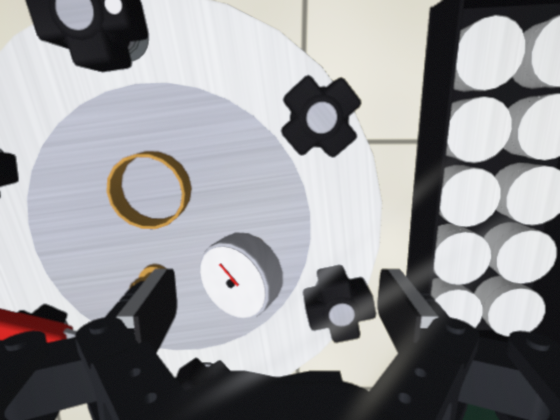

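The wrist view shows the proud screw (white dot) at the top left (75,15), home knobs at (321,117) and (340,312), the gauge at (235,282), the brass stem at (150,275) and the red grip at about (30,325). In the scene view the lid is centred near (285,205).

```bash
python3 - <<'E'
from h import *
im,d,c=load("wrist0")
uv=[(75,12),(113,6),(321,117),(341,314),(232,283),(152,272),(30,320),(60,330),(150,156),(110,190),(188,190)]
print(pts("wrist",uv,d,c).round(4))
print(rayz([(75,12)],.176,c), rayz([(321,117),(341,314)],.156,c))
im,d,c=load("scene0")
cv2.imwrite("pics/crop1.png",cv2.resize(im[140:270,200:360],None,fx=5,fy=4.6,interpolation=cv2.INTER_CUBIC))
E
```

```text
[[ 0.5726  0.1193  0.178 ]
 [ 0.5911  0.1226  0.1766]
 [ 0.6996  0.0695  0.158 ]
 [ 0.719  -0.0668  0.156 ]
 [ 0.6452 -0.0294  0.1806]
 [ 0.6245  0.0119  0.2496]
 [ 0.5164 -0.0551  0.1797]
 [ 0.5343 -0.0621  0.1805]
 [ 0.5881  0.0442  0.1415]
 [ 0.5578  0.0207  0.1403]
 [ 0.6091  0.019   0.1321]]
[[0.57154482 0.11985023 0.176     ]] [[ 0.69989431  0.0695346   0.156     ]
 [ 0.71903667 -0.06682003  0.156     ]]
```

View pics/crop1.png

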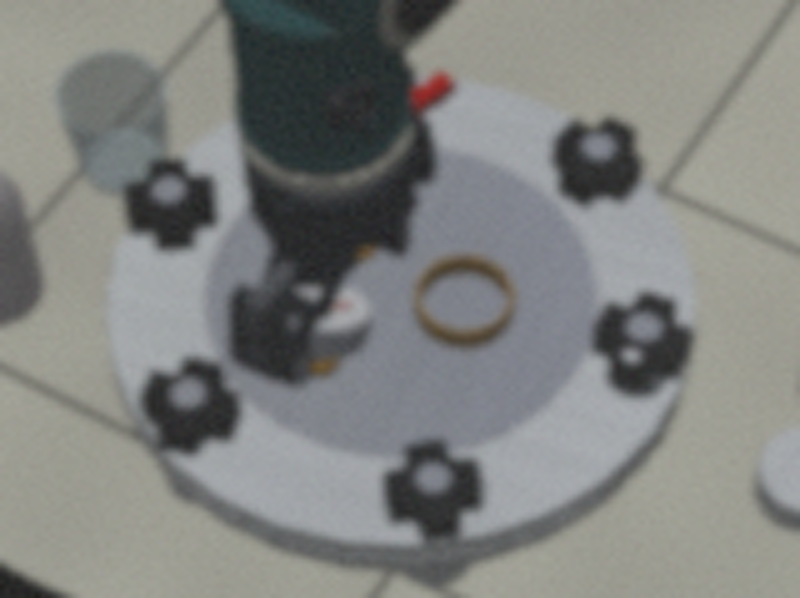

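Request:
step_arm([
  {"fingers":-1,"dx":-0.04,"dy":-0.11,"dz":-0.1},
  {"fingers":-1,"dx":-0.04,"dy":-0.11,"dz":-0.1},
  {"fingers":-1,"dx":-0.04,"dy":-0.11,"dz":-0.1},
  {"fingers":-1,"dx":-0.04,"dy":-0.11,"dz":-0.1},
  {"fingers":-1,"dx":-0.04,"dy":-0.11,"dz":-0.1},
  {"fingers":-1,"dx":-0.04,"dy":-0.11,"dz":-0.1},
])

```text
invalid input
```

```bash
python3 - <<'E'
from h import *
im,d,c=snap("wrist","wrist1")
cv2.imwrite("pics/w1.png",cv2.resize(im,None,fx=1.4,fy=1.4,interpolation=cv2.INTER_CUBIC))
E
```

```text
(no output)
```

View pics/w1.png

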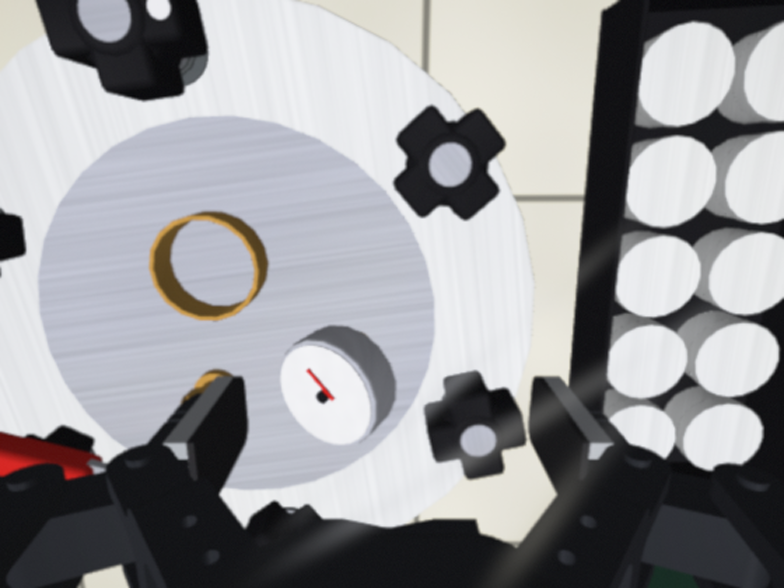

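The picture is the same as before because the move was refused, so I'll retry with all fields filled in.

Request:
step_arm([
  {"fingers":-1.0,"dx":-0.04,"dy":-0.11,"dz":-0.1,"roll":0.0},
  {"fingers":-1.0,"dx":-0.04,"dy":-0.11,"dz":-0.1,"roll":0.0},
  {"fingers":-1.0,"dx":-0.04,"dy":-0.11,"dz":-0.1,"roll":0.0},
  {"fingers":-1.0,"dx":-0.04,"dy":-0.11,"dz":-0.1,"roll":0.0},
  {"fingers":-1.0,"dx":-0.04,"dy":-0.11,"dz":-0.1,"roll":0.0},
], squeeze=30)

```text
time: 0.78
tool_pos: [0.565, -0.0398, 0.3302]
tcp_rot: [-2.221, -2.221, 0.001]
wrist_force: [1.1, -0.3, 0.1]
width: 0.997
grip_force: 0.0
```

```bash
python3 - <<'E'
from h import *
im,d,c=snap("wrist","wrist2")
cv2.imwrite("pics/w2.png",cv2.resize(im,None,fx=1.4,fy=1.4,interpolation=cv2.INTER_CUBIC))
E
```

```text
(no output)
```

View pics/w2.png

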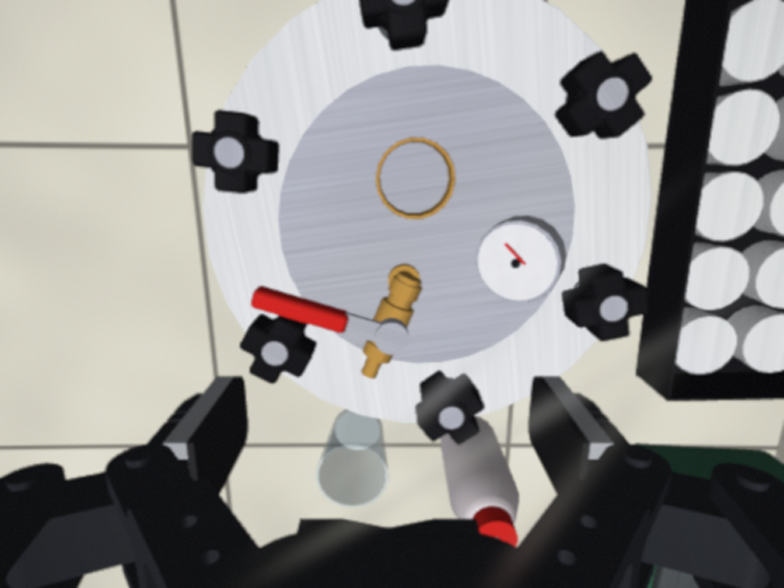

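The valve body runs from (405,280) to (372,372) in w2.png. The stem cap is at (391,335) and the red grip spans (256,298) to (346,321).

```bash
python3 - <<'E'
from h import *
im,d,c=load("wrist2")
uv=np.array([(391,330),(258,299),(300,309),(342,319),(405,283),(396,312),(378,355),(371,370),(229,153),(276,352),(452,417),(614,308),(613,94)])/1.4
P=pts("w",uv,d,c);print(P.round(4))
k=rayz(uv[8:],.156,c)[:,:2];print(k.round(4))
A=np.c_[2*k,np.ones(5)];s=np.linalg.lstsq(A,(k**2).sum(1),rcond=None)[0];C=s[:2];print("C",C,"r",np.sqrt(s[2]+C@C))
ang=np.degrees(np.arctan2(*(k-C).T[::-1]));print(ang)
yaw=np.mean([(a-98+30)%60-30 for a in ang])+8;print("yaw",yaw)
t=np.radians(yaw);R=np.array([[np.cos(t),-np.sin(t)],[np.sin(t),np.cos(t)]])
S=C+R@[-.034,-.059];print("stem",S,"hole",C+R@[0,.138])
g=rayz(uv[1:4],.1885,c)[:,:2];print("grip",g,np.degrees(np.arctan2(*(g-S).T[::-1])),np.linalg.norm(g-S,axis=1))
v=P[4:8,:2];w=v[0]-v[3];print("valve dir",np.degrees(np.arctan2(w[1],w[0])), "lever dir",np.degrees(np.arctan2(*(g[0]-g[2])[::-1])))
print(read_state()["tool_pos"])
E
```

```text
[[ 0.5659 -0.0728  0.1853]
 [ 0.483  -0.0518  0.1866]
 [ 0.5087 -0.0584  0.1864]
 [ 0.5349 -0.065   0.1865]
 [ 0.5756 -0.0491  0.1568]
 [ 0.5694 -0.0686  0.1608]
 [ 0.5569 -0.1006  0.1604]
 [ 0.5516 -0.1148  0.1544]
 [ 0.4641  0.0354  0.1576]
 [ 0.4839 -0.1004  0.1552]
 [ 0.6114 -0.1517  0.1565]
 [ 0.7196 -0.067   0.1567]
 [ 0.7008  0.0691  0.156 ]]
[[ 0.4635  0.0354]
 [ 0.4841 -0.1001]
 [ 0.6114 -0.152 ]
 [ 0.7199 -0.0672]
 [ 0.7008  0.0691]]
C [ 0.59210751 -0.01526297] r 0.13782160756673423
[ 158.48778455 -141.87061854  -81.95516409  -22.13073219   37.8072872 ]
yaw 8.06771138407481
stem [ 0.56672426 -0.07845071] hole [0.57274013 0.12137123]
grip [[ 0.48352609 -0.05120939]
 [ 0.50912836 -0.05771155]
 [ 0.53511376 -0.06430044]] [161.87015969 160.19703421 155.88457357] [0.08754442 0.06121602 0.03463313]
valve dir 69.96239452596126 lever dir 165.76101064168813
[ 0.5649735  -0.03967162  0.32959007]
```

```bash
python3 - <<'E'
from h import *
im,d,c=load("wrist2")
b,g,r=[im[...,i].astype(int) for i in range(3)]
m=(r>110)&(g<70)&(b<70); m[:, 300:]=0
v,u=np.nonzero(m); P=pts("w",np.c_[u,v],d,c)
P=P[(P[:,2]>.17)&(P[:,2]<.2)]
print(len(P),np.percentile(P[:,2],[2,50,98]).round(4))
T=P[P[:,2]>np.percentile(P[:,2],98)-.004][:,:2]
(cx,cy),(w,h),a=cv2.minAreaRect((T*1000).astype(np.float32));print("rect",cx,cy,w,h,a)
# stem cap: grey-ish points at z>.182 near the stem
v,u=np.mgrid[215:260,262:300];Q=pts("w",np.c_[u.ravel(),v.ravel()],d,c)
Q=Q[Q[:,2]>.181];q=Q[:,:2]
print(len(Q),q.mean(0),q.min(0),q.max(0),Q[:,2].max())
T0=np.array([cx,cy])/1000
print("T0",T0)
S=np.array([.56672,-.07845]);print(np.degrees(np.arctan2(*(T0-S)[::-1])),np.linalg.norm(T0-S))
E
```

```text
868 [0.184  0.1868 0.1882]
rect 508.1241149902344 -60.275428771972656 12.603433609008789 59.57698440551758 72.02029418945312
542 [ 0.56398058 -0.07591787] [ 0.55019315 -0.0890965 ] [0.57651816 0.0312921 ] 0.4714377265812453
T0 [ 0.50812411 -0.06027543]
162.76777999513493 0.06134975777784553
```

Request:
step_arm([
  {"fingers":-1.0,"dx":-0.021,"dy":-0.057,"dz":0.05,"roll":-10.5},
  {"fingers":-1.0,"dx":-0.021,"dy":-0.057,"dz":0.08,"roll":-21.0},
  {"fingers":-1.0,"dx":-0.021,"dy":-0.057,"dz":0.08,"roll":-31.5},
  {"fingers":-1.0,"dx":-0.021,"dy":-0.057,"dz":0.08,"roll":-42.0},
  {"fingers":-1.0,"dx":-0.021,"dy":-0.057,"dz":0.08,"roll":-52.5},
  {"fingers":-1.0,"dx":-0.021,"dy":-0.057,"dz":0.08,"roll":-63.0},
  {"fingers":-1.0,"dx":-0.021,"dy":-0.057,"dz":0.08,"roll":-72.0},
  {"fingers":-1.0,"dx":-0.021,"dy":-0.057,"dz":0.08,"roll":-72.0},
], squeeze=30)

```text
time: 1.82
tool_pos: [0.5078, -0.0606, 0.2495]
tcp_rot: [-0.493, -3.1, -0.0]
wrist_force: [-0.2, 0.3, 0.5]
width: 1.0
grip_force: 0.0
```

```bash
python3 - <<'E'
from h import *
from scipy.spatial.transform import Rotation as Ro
s=read_state();print(s["tool_pos"],s["q"],s["tcp_rot"]);R=Ro.from_rotvec(s["tcp_rot"]).as_matrix();print(R.round(3))
im,d,c=snap("wrist","wrist3")
cv2.imwrite("pics/w3.png",cv2.resize(im,None,fx=1.4,fy=1.4,interpolation=cv2.INTER_CUBIC))
b,g,r=[im[...,i].astype(int) for i in range(3)]
m=(r>110)&(g<70)&(b<70)
v,u=np.nonzero(m); P=pts("w",np.c_[u,v],d,c)
P=P[(P[:,2]>.17)&(P[:,2]<.2)]
T=P[P[:,2]>np.percentile(P[:,2],98)-.004][:,:2]
print(len(T),cv2.minAreaRect((T*1000).astype(np.float32)))
E
```

```text
[ 0.5078442  -0.06056212  0.24947047] [-1.67455951e-01 -5.76181391e-02  1.92309140e+00  8.90740731e-05
  1.27919426e+00 -1.42302170e+00] [-4.92672793e-01 -3.09960862e+00 -1.81294166e-04]
[[-0.951  0.31  -0.003]
 [ 0.31   0.951  0.001]
 [ 0.003 -0.    -1.   ]]
1631 ((506.9033203125, -60.45497131347656), (11.393759727478027, 59.85308837890625), 72.28179168701172)
```

View pics/w3.png

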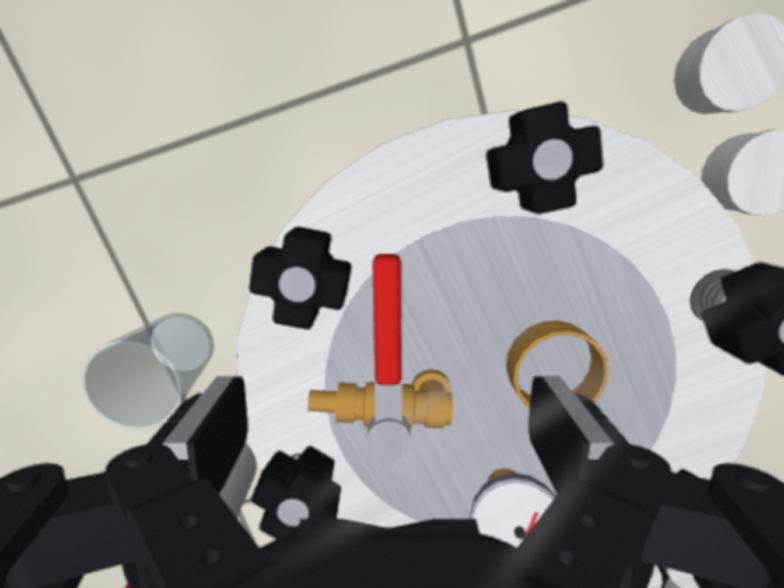

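The red grip is upright at (387,320), between the fingers, and the valve runs square to it (about 68° in world). I'm descending to grasp it.

Request:
step_arm([
  {"fingers":-1.0,"dx":0.0,"dy":0.0,"dz":0.05,"roll":0.0},
  {"fingers":-0.2,"dx":0.0,"dy":0.0,"dz":0.085,"roll":0.0},
  {"fingers":0.3,"dx":0.0,"dy":0.0,"dz":0.085,"roll":0.0},
  {"fingers":1.0,"dx":0.0,"dy":0.0,"dz":0.085,"roll":0.0},
  {"fingers":1.0,"dx":0.0,"dy":0.0,"dz":0.085,"roll":0.0},
  {"fingers":1.0,"dx":0.0,"dy":0.0,"dz":0.085,"roll":0.0},
  {"fingers":1.0,"dx":0.0,"dy":0.0,"dz":0.085,"roll":0.0},
  {"fingers":1.0,"dx":0.0,"dy":0.0,"dz":0.085,"roll":0.0},
], squeeze=25)

```text
time: 2.88
tool_pos: [0.5096, -0.0612, 0.1684]
tcp_rot: [0.491, 3.099, 0.0]
wrist_force: [0.7, 0.1, 6.3]
width: 0.142
grip_force: 29.2
```

Request:
step_arm([
  {"fingers":1.0,"dx":-0.0003,"dy":-0.0066,"dz":-0.004,"roll":-6.0},
  {"fingers":1.0,"dx":-0.0014,"dy":-0.0132,"dz":-0.004,"roll":-12.0},
  {"fingers":1.0,"dx":-0.0031,"dy":-0.0196,"dz":-0.004,"roll":-18.0},
  {"fingers":1.0,"dx":-0.0055,"dy":-0.0258,"dz":-0.004,"roll":-24.0},
  {"fingers":1.0,"dx":-0.0085,"dy":-0.0318,"dz":-0.004,"roll":-30.0},
  {"fingers":1.0,"dx":-0.0121,"dy":-0.0373,"dz":-0.004,"roll":-36.0},
  {"fingers":1.0,"dx":-0.0156,"dy":-0.0417,"dz":-0.004,"roll":-41.0},
  {"fingers":1.0,"dx":-0.0156,"dy":-0.0417,"dz":-0.004,"roll":-41.0},
], squeeze=25)

```text
time: 3.88
tool_pos: [0.5117, -0.1037, 0.1688]
tcp_rot: [-0.625, 3.074, 0.005]
wrist_force: [9.5, 6.5, -11.1]
width: 0.145
grip_force: 27.1
```

Request:
step_arm([
  {"fingers":0.2,"dx":0.0,"dy":0.0,"dz":-0.001,"roll":0.0},
  {"fingers":0.2,"dx":0.0,"dy":0.0,"dz":-0.001,"roll":0.0},
  {"fingers":0.2,"dx":0.0,"dy":0.0,"dz":-0.001,"roll":0.0},
  {"fingers":-0.2,"dx":0.0,"dy":0.0,"dz":-0.04,"roll":0.0},
  {"fingers":-1.0,"dx":0.0,"dy":0.0,"dz":-0.09,"roll":0.0},
  {"fingers":-1.0,"dx":0.0,"dy":0.0,"dz":-0.1,"roll":0.0},
  {"fingers":-1.0,"dx":0.0,"dy":0.0,"dz":-0.1,"roll":0.0},
], squeeze=25)

```text
time: 4.75
tool_pos: [0.5104, -0.1057, 0.2713]
tcp_rot: [-0.626, 3.077, -0.002]
wrist_force: [0.3, -0.6, -1.0]
width: 1.0
grip_force: 0.0
```

```bash
cat > lev.py <<'E'
from h import *
s=read_state();print(s["tool_pos"],s["q"],s["tcp_rot"])
im,d,c=snap("wrist","wrist4")
b,g,r=[im[...,i].astype(int) for i in range(3)]
m=(r>110)&(g<70)&(b<70)
v,u=np.nonzero(m); P=pts("w",np.c_[u,v],d,c)
P=P[(P[:,2]>.17)&(P[:,2]<.2)]
T=P[P[:,2]>np.percentile(P[:,2],98)-.004][:,:2]
print(len(T),cv2.minAreaRect((T*1000).astype(np.float32)))
t=T.mean(0)-[.5675,-.079];print(np.degrees(np.arctan2(t[1],t[0]))%360-158.07)
E
python3 lev.py
```

```text
[ 0.51037624 -0.10573603  0.27133367] [-2.52019476e-01 -5.42276420e-02  1.87972908e+00 -8.45034551e-05
  1.31381665e+00 -2.22398459e+00] [-6.25569700e-01  3.07662807e+00 -1.67686708e-03]
1398 ((509.44525146484375, -103.69206237792969), (60.60775375366211, 11.676864624023438), 23.44537925720215)
44.87128193074304
```

The vent is at about 45°. Next I move above the screw.

Request:
step_arm([
  {"fingers":-1.0,"dx":-0.029,"dy":0.0367,"dz":0.0,"roll":10.5},
  {"fingers":-1.0,"dx":-0.058,"dy":0.0734,"dz":0.0,"roll":21.0},
  {"fingers":-1.0,"dx":-0.087,"dy":0.11,"dz":0.0,"roll":31.5},
  {"fingers":-1.0,"dx":-0.116,"dy":0.147,"dz":0.0,"roll":42.0},
  {"fingers":-1.0,"dx":-0.145,"dy":0.1836,"dz":0.0,"roll":52.5},
  {"fingers":-1.0,"dx":-0.145,"dy":0.1836,"dz":0.0,"roll":63.0},
  {"fingers":-1.0,"dx":-0.145,"dy":0.1836,"dz":0.0,"roll":73.5},
  {"fingers":-1.0,"dx":-0.145,"dy":0.1836,"dz":0.0,"roll":84.0},
], squeeze=25)

```text
time: 5.8
tool_pos: [0.5702, 0.1203, 0.2672]
tcp_rot: [-1.6, -2.699, 0.005]
wrist_force: [0.3, 0.1, -0.1]
width: 1.0
grip_force: 0.0
```

Request:
step_arm([
  {"fingers":-1.0,"dx":0.0,"dy":0.0,"dz":0.0,"roll":10.5},
  {"fingers":-1.0,"dx":0.0,"dy":0.0,"dz":0.0,"roll":21.0},
  {"fingers":-1.0,"dx":0.0,"dy":0.0,"dz":0.0,"roll":21.0},
  {"fingers":-1.0,"dx":0.0,"dy":0.0,"dz":0.0,"roll":21.0},
], squeeze=25)

```text
time: 6.3
tool_pos: [0.571, 0.12, 0.2688]
tcp_rot: [-2.057, -2.373, 0.003]
wrist_force: [-0.7, 0.4, -1.1]
width: 1.001
grip_force: 0.0
```

```bash
python3 - <<'E'
from h import *
s=read_state();print(s["tool_pos"],s["q"],s["tcp_rot"])
im,d,c=snap("wrist","wrist5")
cv2.imwrite("pics/w5.png",cv2.resize(im,None,fx=1.4,fy=1.4,interpolation=cv2.INTER_CUBIC))
E
```

```text
[0.5710105  0.1200362  0.26881986] [ 1.64525935e-01  7.18007479e-02  1.75725861e+00 -2.23888941e-05
  1.31493515e+00  2.19179447e-02] [-2.05653253 -2.37291916  0.00292484]
```

View pics/w5.png

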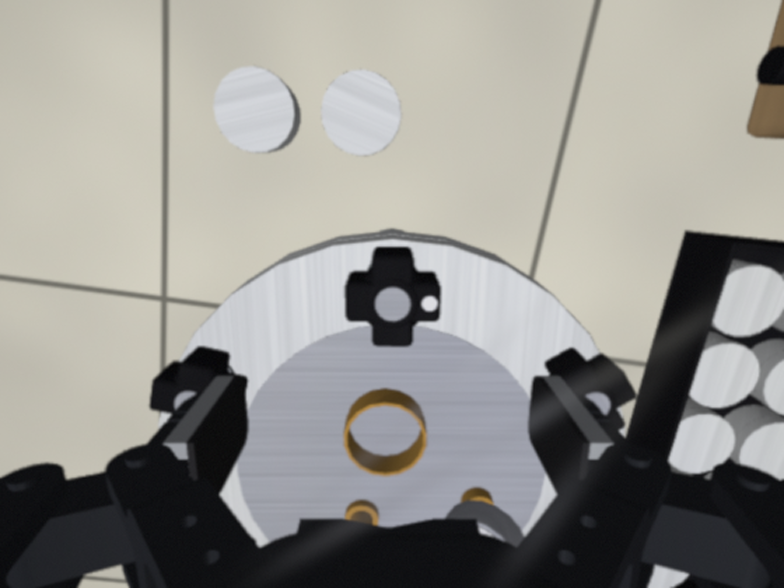

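The screw knob is at (393,303), with its lobes square to the image and the dot to the right, so the fingers are aligned with it.

```bash
python3 - <<'E'
from h import *
from scipy.spatial.transform import Rotation as Ro
im,d,c=load("wrist5")
uv=np.array([(393,303),(430,303),(350,300),(393,255)])/1.4
print(pts("w",uv,d,c).round(4)); p=rayz(uv,.1765,c);print(p.round(4))
s=read_state();R=Ro.from_rotvec(s["tcp_rot"]).as_matrix()
print(R.round(3),R.T@(p[0]-s["tool_pos"]), s["tool_pos"])
w=p[1]-p[0];print(np.degrees(np.arctan2(w[1],w[0])))
E
```

```text
[[0.5724 0.1214 0.1772]
 [0.5911 0.1241 0.1771]
 [0.5503 0.1193 0.1754]
 [0.5689 0.1453 0.1733]]
[[0.5724 0.1212 0.1765]
 [0.5912 0.1239 0.1765]
 [0.5504 0.1196 0.1765]
 [0.5688 0.1459 0.1765]]
[[-0.142  0.99  -0.002]
 [ 0.99   0.142 -0.   ]
 [-0.    -0.002 -1.   ]] [0.00092776 0.00150333 0.09272544] [0.57118582 0.12008136 0.26922789]
8.18155737021732
```

Request:
step_arm([
  {"fingers":-1.0,"dx":0.001,"dy":0.0015,"dz":0.05,"roll":0.0},
  {"fingers":-1.0,"dx":0.001,"dy":0.0015,"dz":0.1,"roll":0.0},
  {"fingers":-1.0,"dx":0.001,"dy":0.0015,"dz":0.129,"roll":0.0},
  {"fingers":-1.0,"dx":0.001,"dy":0.0015,"dz":0.129,"roll":0.0},
  {"fingers":0.1,"dx":0.001,"dy":0.0015,"dz":0.129,"roll":0.0},
  {"fingers":0.1,"dx":0.001,"dy":0.0015,"dz":0.129,"roll":0.0},
  {"fingers":0.1,"dx":0.001,"dy":0.0015,"dz":0.129,"roll":0.0},
], squeeze=20)

```text
time: 7.22
tool_pos: [0.5729, 0.1214, 0.1439]
tcp_rot: [2.061, 2.371, 0.0]
wrist_force: [-5.8, -0.6, 6.0]
width: 0.587
grip_force: 22.6
```

Request:
step_arm([
  {"fingers":0.3,"dx":0.0,"dy":0.0,"dz":0.0,"roll":-6.0},
  {"fingers":0.3,"dx":0.0,"dy":0.0,"dz":0.0,"roll":-13.0},
  {"fingers":0.3,"dx":0.0,"dy":0.0,"dz":0.0,"roll":-20.0},
  {"fingers":0.3,"dx":0.0,"dy":0.0,"dz":0.0,"roll":-27.0},
  {"fingers":0.3,"dx":0.0,"dy":0.0,"dz":0.0,"roll":-33.0},
  {"fingers":0.3,"dx":0.0,"dy":0.0,"dz":0.0,"roll":-33.0},
], squeeze=20)

```text
time: 7.98
tool_pos: [0.5723, 0.1211, 0.1442]
tcp_rot: [-1.301, -2.859, 0.001]
wrist_force: [-8.4, -1.6, 9.2]
width: 0.58
grip_force: 22.9
```

Request:
step_arm([
  {"fingers":0.3,"dx":0.0,"dy":0.0,"dz":0.001,"roll":-5.0},
  {"fingers":0.3,"dx":0.0,"dy":0.0,"dz":0.001,"roll":-10.0},
  {"fingers":0.3,"dx":0.0,"dy":0.0,"dz":0.001,"roll":-15.0},
  {"fingers":0.3,"dx":0.0,"dy":0.0,"dz":0.001,"roll":-20.0},
  {"fingers":0.3,"dx":0.0,"dy":0.0,"dz":0.001,"roll":-25.0},
  {"fingers":0.3,"dx":0.0,"dy":0.0,"dz":0.001,"roll":-25.0},
], squeeze=20)

```text
time: 8.72
tool_pos: [0.5719, 0.1207, 0.1403]
tcp_rot: [-0.654, -3.071, 0.003]
wrist_force: [-3.2, -4.1, -2.9]
width: 0.582
grip_force: 22.1
```

Request:
step_arm([
  {"fingers":0.3,"dx":0.0,"dy":0.0,"dz":0.004,"roll":0.0},
  {"fingers":0.3,"dx":0.0,"dy":0.0,"dz":0.004,"roll":0.0},
  {"fingers":0.3,"dx":0.0,"dy":0.0,"dz":0.004,"roll":0.0},
], squeeze=20)

```text
time: 9.1
tool_pos: [0.572, 0.1207, 0.1396]
tcp_rot: [-0.655, -3.071, 0.003]
wrist_force: [-12.6, -4.0, 14.3]
width: 0.58
grip_force: 24.2
```

The thread dropped: z went from 144.2 to 139.6 mm, and it now stands firm on the thread. I turn forward now, 180° on this grip.

Request:
step_arm([
  {"fingers":0.3,"dx":0.0,"dy":0.0,"dz":-0.002,"roll":10.0},
  {"fingers":0.3,"dx":0.0,"dy":0.0,"dz":-0.0018,"roll":20.0},
  {"fingers":0.3,"dx":0.0,"dy":0.0,"dz":-0.0016,"roll":30.0},
  {"fingers":0.3,"dx":0.0,"dy":0.0,"dz":-0.0014,"roll":40.0},
  {"fingers":0.3,"dx":0.0,"dy":0.0,"dz":-0.0012,"roll":50.0},
  {"fingers":0.3,"dx":0.0,"dy":0.0,"dz":-0.0011,"roll":60.0},
  {"fingers":0.3,"dx":0.0,"dy":0.0,"dz":-0.001,"roll":70.0},
  {"fingers":0.3,"dx":0.0,"dy":0.0,"dz":-0.0009,"roll":80.0},
], squeeze=20)

```text
time: 10.1
tool_pos: [0.5734, 0.1214, 0.1388]
tcp_rot: [2.482, 1.925, 0.002]
wrist_force: [-2.6, -1.8, 2.3]
width: 0.58
grip_force: 22.7
```

Request:
step_arm([
  {"fingers":0.3,"dx":0.0,"dy":0.0,"dz":0.0,"roll":10.0},
  {"fingers":0.3,"dx":0.0,"dy":0.0,"dz":0.0003,"roll":20.0},
  {"fingers":0.3,"dx":0.0,"dy":0.0,"dz":0.0004,"roll":30.0},
  {"fingers":0.3,"dx":0.0,"dy":0.0,"dz":0.0006,"roll":40.0},
  {"fingers":0.3,"dx":0.0,"dy":0.0,"dz":0.0007,"roll":50.0},
  {"fingers":0.3,"dx":0.0,"dy":0.0,"dz":0.0008,"roll":60.0},
  {"fingers":0.3,"dx":0.0,"dy":0.0,"dz":0.001,"roll":70.0},
  {"fingers":0.3,"dx":0.0,"dy":0.0,"dz":0.0011,"roll":80.0},
], squeeze=20)

```text
time: 11.1
tool_pos: [0.5745, 0.1201, 0.1377]
tcp_rot: [3.138, -0.121, 0.005]
wrist_force: [-1.5, -6.7, 0.9]
width: 0.584
grip_force: 22.6
```

Request:
step_arm([
  {"fingers":0.3,"dx":0.0,"dy":0.0,"dz":0.0001,"roll":10.0},
  {"fingers":0.3,"dx":0.0,"dy":0.0,"dz":0.0003,"roll":20.0},
  {"fingers":0.3,"dx":0.0,"dy":0.0,"dz":0.0003,"roll":20.0},
  {"fingers":0.3,"dx":0.0,"dy":0.0,"dz":0.0003,"roll":20.0},
], squeeze=20)

```text
time: 11.6
tool_pos: [0.5743, 0.1197, 0.1374]
tcp_rot: [3.071, -0.656, 0.005]
wrist_force: [-0.7, -7.0, 0.6]
width: 0.585
grip_force: 22.7
```

```bash
python3 - <<'E'
from h import *
from scipy.spatial.transform import Rotation as Ro
s=read_state();R=Ro.from_rotvec(s["tcp_rot"]).as_matrix()
print(s["tool_pos"],s["q"][5],s["wrist_force"],np.degrees(np.arctan2(R[1,1],R[0,1])))
E
```

```text
[0.5743222  0.11968962 0.13741877] 2.1577132946524764 [-0.65579182 -6.9649612   0.57027881] -114.1008550668528
```

Request:
step_arm([
  {"fingers":-0.9,"dx":0.0,"dy":0.0,"dz":0.0,"roll":0.0},
  {"fingers":-0.9,"dx":0.0,"dy":0.0,"dz":0.0,"roll":0.0},
  {"fingers":-0.9,"dx":0.0,"dy":0.0,"dz":0.0,"roll":0.0},
  {"fingers":-0.9,"dx":0.0,"dy":0.0,"dz":0.0,"roll":0.0},
], squeeze=20)

```text
time: 12.1
tool_pos: [0.5732, 0.1217, 0.136]
tcp_rot: [-3.073, 0.653, -0.001]
wrist_force: [0.6, -0.8, -1.1]
width: 0.949
grip_force: 0.0
```

```bash
python3 - <<'E'
from h import *
from scipy.spatial.transform import Rotation as Ro
s=read_state();R=Ro.from_rotvec(s["tcp_rot"]).as_matrix()
print(s["tool_pos"],s["wrist_force"],s["width"],R.T@(np.array([.5727,.1213,.1374])-s["tool_pos"]))
E
```

```text
[0.57321143 0.12165019 0.13595632] [ 0.6205789  -0.80256863 -1.12806146] 0.9492089858250565 [-0.00032431  0.00052734 -0.001444  ]
```

Request:
step_arm([
  {"fingers":-0.9,"dx":0.0,"dy":0.0,"dz":0.0,"roll":-10.0},
  {"fingers":-0.9,"dx":0.0,"dy":0.0,"dz":0.0,"roll":-20.0},
  {"fingers":-0.9,"dx":0.0,"dy":0.0,"dz":0.0,"roll":-30.0},
  {"fingers":-0.9,"dx":0.0,"dy":0.0,"dz":0.0,"roll":-40.0},
  {"fingers":-0.9,"dx":0.0,"dy":0.0,"dz":0.0,"roll":-50.0},
  {"fingers":-0.9,"dx":0.0,"dy":0.0,"dz":0.0,"roll":-60.0},
  {"fingers":-0.9,"dx":0.0,"dy":0.0,"dz":0.0,"roll":-70.0},
  {"fingers":-0.9,"dx":0.0,"dy":0.0,"dz":0.0,"roll":-80.0},
], squeeze=20)

```text
time: 13.1
tool_pos: [0.573, 0.1215, 0.1357]
tcp_rot: [-2.769, -1.483, 0.0]
wrist_force: [0.1, -0.6, -0.0]
width: 0.944
grip_force: 0.0
```

Request:
step_arm([
  {"fingers":-0.9,"dx":0.0,"dy":0.0,"dz":0.0,"roll":-10.0},
  {"fingers":-0.9,"dx":0.0,"dy":0.0,"dz":0.0,"roll":-20.0},
  {"fingers":-0.9,"dx":0.0,"dy":0.0,"dz":0.0,"roll":-30.0},
  {"fingers":-0.9,"dx":0.0,"dy":0.0,"dz":0.0,"roll":-40.0},
  {"fingers":-0.9,"dx":0.0,"dy":0.0,"dz":0.0,"roll":-50.0},
  {"fingers":-0.9,"dx":0.0,"dy":0.0,"dz":0.0,"roll":-60.0},
  {"fingers":-0.9,"dx":0.0,"dy":0.0,"dz":0.0,"roll":-70.0},
  {"fingers":-0.9,"dx":0.0,"dy":0.0,"dz":0.0,"roll":-80.0},
], squeeze=20)

```text
time: 14.1
tool_pos: [0.573, 0.1215, 0.1357]
tcp_rot: [-1.168, -2.916, -0.0]
wrist_force: [0.3, 0.3, 0.8]
width: 0.953
grip_force: 0.0
```

Request:
step_arm([
  {"fingers":-0.9,"dx":0.0,"dy":0.0,"dz":0.0,"roll":-10.0},
  {"fingers":-0.9,"dx":0.0,"dy":0.0,"dz":0.0,"roll":-20.0},
  {"fingers":-0.9,"dx":0.0,"dy":0.0,"dz":0.0,"roll":-20.0},
  {"fingers":-0.9,"dx":0.0,"dy":0.0,"dz":0.0,"roll":-20.0},
], squeeze=20)

```text
time: 14.6
tool_pos: [0.573, 0.1215, 0.1357]
tcp_rot: [-0.657, -3.072, -0.0]
wrist_force: [0.7, 0.3, 0.8]
width: 0.95
grip_force: 0.0
```

```bash
python3 - <<'E'
from h import *
from scipy.spatial.transform import Rotation as Ro
s=read_state();R=Ro.from_rotvec(s["tcp_rot"]).as_matrix()
print(s["tool_pos"],s["q"][5],np.degrees(np.arctan2(R[1,1],R[0,1])),R.T@(np.array([.5727,.1213,.136])-s["tool_pos"]))
im,d,c=snap("wrist","wrist6")
cv2.imwrite("pics/w6.png",cv2.resize(im,None,fx=1.4,fy=1.4,interpolation=cv2.INTER_CUBIC))
E
```

```text
[0.57299248 0.12147759 0.135705  ] -0.982817536559597 65.84135048011007 [ 0.00019421 -0.00028174 -0.00029498]
```

View pics/w6.png

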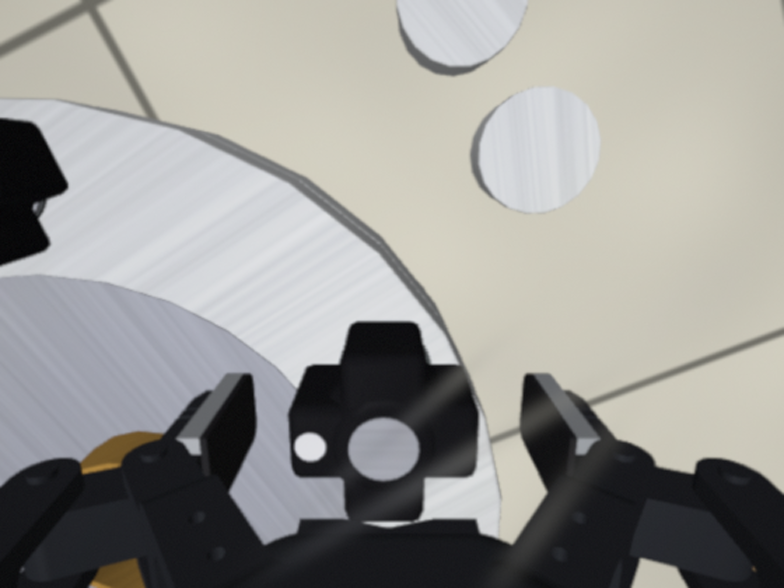

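The knob sits square between the fingers at (383,447), with the dot now on the left, so the half turn took. I check its height and regrip.

```bash
python3 - <<'E'
from h import *
im,d,c=load("wrist6")
print(pts("w",np.array([(383,400),(310,400),(310,447),(400,445),(460,445)])/1.4,d,c).round(4))
E
```

```text
[[0.5602 0.126  0.1687]
 [0.5538 0.1082 0.1658]
 [0.5647 0.1032 0.1687]
 [0.5729 0.1251 0.1702]
 [0.5809 0.1388 0.1676]]
```

Request:
step_arm([
  {"fingers":0.3,"dx":0.0,"dy":0.0,"dz":0.0,"roll":0.0},
  {"fingers":0.3,"dx":0.0,"dy":0.0,"dz":0.0,"roll":0.0},
  {"fingers":0.3,"dx":0.0,"dy":0.0,"dz":0.0,"roll":0.0},
  {"fingers":0.3,"dx":0.0,"dy":0.0,"dz":0.0,"roll":0.0},
], squeeze=20)

```text
time: 15.15
tool_pos: [0.5726, 0.1204, 0.1361]
tcp_rot: [-0.653, -3.072, 0.003]
wrist_force: [-3.4, -4.4, 5.3]
width: 0.585
grip_force: 24.4
```

Request:
step_arm([
  {"fingers":0.3,"dx":0.0,"dy":0.0,"dz":0.0,"roll":10.0},
  {"fingers":0.3,"dx":0.0,"dy":0.0,"dz":0.0,"roll":20.0},
  {"fingers":0.3,"dx":0.0,"dy":0.0,"dz":0.0,"roll":30.0},
  {"fingers":0.3,"dx":0.0,"dy":0.0,"dz":0.0002,"roll":40.0},
  {"fingers":0.3,"dx":0.0,"dy":0.0,"dz":0.0003,"roll":50.0},
  {"fingers":0.3,"dx":0.0,"dy":0.0,"dz":0.0004,"roll":60.0},
  {"fingers":0.3,"dx":0.0,"dy":0.0,"dz":0.0005,"roll":70.0},
  {"fingers":0.3,"dx":0.0,"dy":0.0,"dz":0.0006,"roll":80.0},
], squeeze=20)

```text
time: 16.15
tool_pos: [0.5732, 0.1207, 0.1351]
tcp_rot: [2.481, 1.926, -0.0]
wrist_force: [0.6, -4.1, 0.3]
width: 0.58
grip_force: 24.0
```

Request:
step_arm([
  {"fingers":0.3,"dx":0.0,"dy":0.0,"dz":0.0001,"roll":10.0},
  {"fingers":0.3,"dx":0.0,"dy":0.0,"dz":0.0003,"roll":20.0},
  {"fingers":0.3,"dx":0.0,"dy":0.0,"dz":0.0004,"roll":30.0},
  {"fingers":0.3,"dx":0.0,"dy":0.0,"dz":0.0006,"roll":40.0},
  {"fingers":0.3,"dx":0.0,"dy":0.0,"dz":0.0007,"roll":50.0},
  {"fingers":0.3,"dx":0.0,"dy":0.0,"dz":0.0008,"roll":60.0},
  {"fingers":0.3,"dx":0.0,"dy":0.0,"dz":0.001,"roll":70.0},
  {"fingers":0.3,"dx":0.0,"dy":0.0,"dz":0.0011,"roll":80.0},
], squeeze=20)

```text
time: 17.15
tool_pos: [0.5737, 0.1201, 0.134]
tcp_rot: [3.138, -0.119, 0.002]
wrist_force: [1.9, -6.0, -0.3]
width: 0.583
grip_force: 23.9
```

Request:
step_arm([
  {"fingers":0.3,"dx":0.0,"dy":0.0,"dz":0.0002,"roll":10.0},
  {"fingers":0.3,"dx":0.0,"dy":0.0,"dz":0.0003,"roll":20.0},
  {"fingers":0.3,"dx":0.0,"dy":0.0,"dz":0.0003,"roll":20.0},
  {"fingers":0.3,"dx":0.0,"dy":0.0,"dz":0.0003,"roll":20.0},
  {"fingers":0.3,"dx":0.0,"dy":0.0,"dz":0.0003,"roll":20.0},
], squeeze=20)

```text
time: 17.77
tool_pos: [0.5737, 0.12, 0.1337]
tcp_rot: [3.071, -0.654, 0.003]
wrist_force: [0.4, -6.4, 1.3]
width: 0.583
grip_force: 24.0
```

```bash
python3 - <<'E'
from h import *
from scipy.spatial.transform import Rotation as Ro
s=read_state();R=Ro.from_rotvec(s["tcp_rot"]).as_matrix()
print(s["tool_pos"],s["q"][5],s["wrist_force"],s["grip_force"],np.degrees(np.arctan2(R[1,1],R[0,1])))
im,d,c=snap("wrist","wrist7")
cv2.imwrite("pics/w7.png",cv2.resize(im,None,fx=1.4,fy=1.4,interpolation=cv2.INTER_CUBIC))
E
```

```text
[0.57365306 0.11995699 0.13373133] 2.1563200709531727 [ 0.44454991 -6.43016843  1.26819169] 23.971332013607025 -114.03684729266028
```

View pics/w7.png

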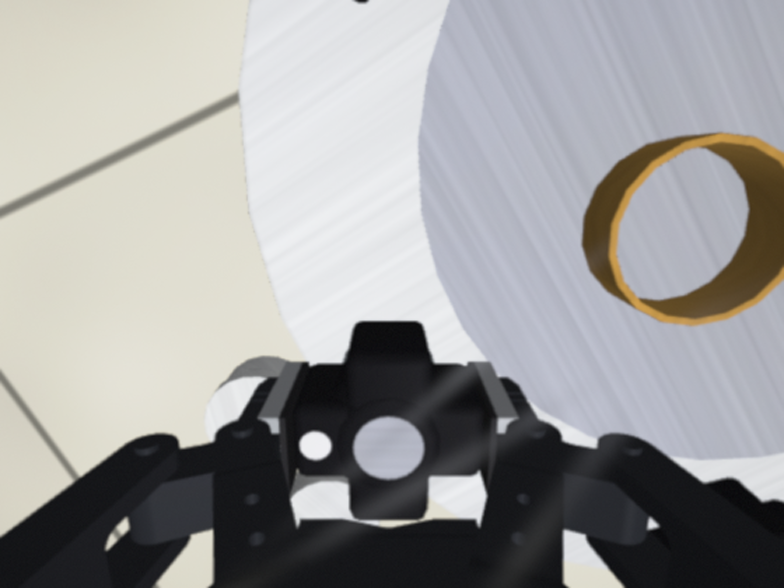

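```bash
python3 - <<'E'
from h import *
im,d,c=load("wrist7")
print(pts("w",np.array([(388,400),(315,445),(388,447),(405,445),(465,445)])/1.4,d,c).round(4))
print(finish_job())
E
```

```text
[[0.5838 0.1156 0.1665]
 [0.5801 0.1378 0.1673]
 [0.5722 0.1207 0.1679]
 [0.5711 0.1165 0.1681]
 [0.5636 0.1026 0.1662]]
the job is handed in; nothing more can be done
None
```

The job is handed in after about 18 s on the robot's clock; no verdict came back. By my measurements the vent lever is at about 45°, and the screw dropped about 4.5 mm when turned back, was then turned one full turn forward (knob middle about 30 mm above the hole), and is still gripped with about 24 N.

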